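# Level the monitor riser and hold the level down on it

### The arm

A 7-joint arm with a two-finger parallel gripper is mounted at the origin on the work surface. World frame = base frame: x ahead of the robot, y to its left, z up, the work surface at z = 0. Lengths are in mm, angles in rad, forces in N, time in s.
With the tool pointing down it reaches from about 400 to 925 mm from the base axis. Payload 5.6 kg.
Tool frame: the origin (TCP) lies midway between the tips of the shut fingers; the grasp point (between the pads) lies 19 mm behind it (arm.hold_point_z is the distance from the TCP to the grasp point, in mm); z points along the fingers, y is the direction in which the jaws open and shut (so a half turn about z gives the same grasp; the last joint's range is limited). The gripper opens to 85 mm and grips with 20 to 120 N. Pads are 22 mm wide; open, the fingers measure 114 mm over their backs; the gripper's body (76 mm by 85 mm) begins 54 mm behind the grasp point. The pads swing forward as they close: fully open they stand 13 mm farther back than shut.
Start: joints at [1.079, 0.468, -0.012, 1.603, 0.006, 1.071, -0.056], TCP at [281.987, -585.655, 231.29] pointing down, gripper open.
Joint ranges: [-2.53, 2.53], [-0.31, 2.02], [-1.57, 1.55], [0.28, 2.44], [-1.29, 4.43], [0.15, 1.84], [-2.92, 2.92]. Speed limits (rad/s): [2.57, 2.57, 3.14, 3.14, 3.14, 3.14, 3.14].

### API

Orientations are given as [roll, pitch, yaw] about the fixed x, y, z axes, in that order (R = Rz(yaw) Ry(pitch) Rx(roll)).
In Python, from plant import arm gives the robot as it stands.
- The arm moves only by the shell command python3 -m handwheel 'ROWS' [OPENING]. ROWS is JSON, a list of rows, each an object of numbers: "dx", "dy", "dz": the shift along the tool's x, y, z in cm; "wx", "wy", "wz": the turn, a rotation vector about the tool's x, y, z in degrees. In form: [{"dx": .., "dy": .., "dz": .., "wx": .., "wy": .., "wz": ..}, ...]. A call has 1 to 10 rows; each row is the pose to reach, as a shift and turn from the pose commanded when the call began, along the tool's axes at that moment; what a row does not reach only later rows make up. A row lasts 1/12 s, in which the tool goes at most 41.7 mm and 7.16 degrees, less where a joint would pass 70% of its speed; a pose out of reach is approached as far as the arm can. A call with a gripper value outside its range is refused whole. OPENING is the closure, from 0 (fully open) to 1 (shut), set as the call begins (- or left out, the last holds). The fingers move at their own pace and stop on an object; the grip force is fixed at half the most. Time passes only in rows, so rows that repeat a pose let the fingers close. It gives the time, the measured TCP pose, the force and the opening at its end, in the units of the state.
- arm.get_state(): the state, without advancing time (a new reading comes with each control period).
- arm.capture(name): name is "side" or "top"; returns (picture, depth): 420x560x3 uint8, blue, green, red; 420x560 float32, mm along the optical axis (not along the pixel's ray), 0 where there is no reading.
- arm.camera_info(name): a dict with "vfov" (degrees; the focal length in pixels is half the picture's height over the tangent of half this angle, whatever the lens; pixels are square), "cx", "cy" (the principal point, pixels), "k1" (the pictures are not rectified: a ray, as slopes to the right and down, at radius r is drawn at 1 + k1 r^2 times it, then the intrinsics apply), "extrinsics" (4x4, takes a point from camera to world coordinates). Camera axes: x right, y down, z forward; pixel columns grow to the right and rows downward; lengths in mm; the calibration is good to about 2 mm. A picture is of the moment at which its call begins. camera_info takes no time and is no camera call.
- arm.close_job(): hands the job in, once; it reports no verdict.
Trained networks look in the newest picture that a camera, given by its name, has taken for a name from the list of things; names that differ only in an ending like _2 or _b are one class to them, and where a whole thing is asked for, a point or a joint stands for the part that bears it (a point fixed in the world has none). Each returns a list of dicts, best first, with "score" (0 to 1); they miss things now and then, are a little off and sometimes report something else, mostly with a low value. They report only what shows in the picture. A call takes as long as a camera call. They do not tell look-alikes from the thing itself.
- arm.recognise(thing, camera): "uv" ([column, row] in pixels, amid what is visible of it).
- arm.silhouettes(thing, camera): "mask" (420x560 bool, what is visible of it) and "uv" ([column, row] in pixels, amid what is visible of it).
- arm.place_of(thing, camera): "uv" ([column, row] in pixels: a listed point, or the origin of a listed thing).
The state is a dict: "clock": time; "q": joint angles; "joint_vel": joint speeds; "joint_torque": joint torques, N m; "eef_pos": TCP position; "eef_rot": TCP orientation; "wrist_force": force on the tool from outside, world axes, zero at the start; "wrist_torque": the same for the moment, N m; "opening": finger opening in mm.
Only numpy, scipy, OpenCV 4.12 (cv2) and the standard library are available. Lean on these libraries where they do the work, as an engineer would, in place of code of your own. Each camera call takes 0.05 s, during which the arm holds its last target. There are 200 camera calls.

### The job

The monitor riser on the desk leans down towards the end with the screw foot. Lay the spirit level flat and lengthways on the middle of its board and let go of it, then turn the black knob of the screw foot until the bubble settles between the two lines. Finish by pressing the level firmly down on the board from above, about as hard as the weight of a full bottle, with the bubble still between the lines, and stay pressing so that I can tighten the lock nut; leave the other things on the desk where they are.

Things in the scene. Friction and masses are not known exactly. Their poses are not given: they have to be found in the camera images.
- level: Loose spirit level: aluminium bar 220 long (x), 24 wide (y), 42 high (z), 0.30 kg, black end caps, standing on its base. Origin: centre of the underside. Plain flat sides; in the middle of the top a window 50 long shows a yellow-green vial with a pale bubble and two black rings. The flat top 25 to 110 mm either side of the middle is good to press on.
- bubble (a joint): Bubble's middle along the level's x axis from the vial's middle, m (-0.012 to 0.012). The bubble, 10 mm long, floats to the higher end, 1 mm for each 0.001 rad of tilt, and settles in about 1 s. Between the two lines (14 mm apart) means within 2 mm of 0.
- riser: Monitor riser: white board 300 long (y), 170 wide (x), 18 thick, top 90 mm above the desk, on two fixed legs at its -y end and a screw foot beyond its +y end. It cannot slide; it only tilts about its fixed feet. Origin: on the desk midway between the fixed feet, 130 mm to -y of the board's middle. At first the screw-foot end is 1.5 to 3 mm low.
- deck_mid (a point): Centre of the top face of the riser's board; axes as the riser's (y points to the screw foot).
- knob_mid (a point): Middle of the screw foot's hand knob: round, black, fluted, 40 across, 26 high, upright, 185 mm to +y of the board's middle; below it a bush 26 wide up to 31 mm under this point. Clockwise from above lifts this end 4 mm a turn, moving the bubble about 2 mm per radian towards the knob; the knob keeps its height. Travel over a turn either way; 0.06 N m; stays where left.
- stapler: Bystander: stapler 150 x 34 x 52, same area as the level; origin under its centre.
- wrench: Bystander: wrench 150 long, lying near the knob; origin under its centre.
- mug: Bystander: white mug, 82 across, 95 high; origin under its centre.
- tape: Bystander: roll of tape, 74 across, 19 high; origin under its centre.
- mouse: Bystander: computer mouse 105 x 60 x 32; origin under its centre.
- adapter: Bystander: black power adapter 48 x 90 x 28; origin under its centre.
There are look-alikes about, which are no part of the job. Leave any blue or pink look-alike of the level alone.

How it is judged:
By the outcome, as a careful person would: the job done as asked, in the order asked, and still so for the second after the job is handed in, while the arm keeps its last pose, push and grip.
It also fails if it takes over 72 s, if anything falls off the work surface, if the arm or the gripper's body presses on something with over 40 N, if the wrist force passes 120 N, or if a joint passes its speed limit or range.

## Working session

There is one attempt and no reset: what is moved stays moved. The work goes in short steps, Python scripts to look and compute and a shell command to move; the robot and the scene stay as the last step left them, time stands still between calls to the robot, and variables do not carry over. Pictures are saved under pics/ and viewed, about 8 in all and at most 12, crops included, and the job is handed in when it is done.

```bash
ls; mkdir -p pics; cat > h.py <<'E'
import numpy as np, cv2, json
from plant import arm
from scipy.spatial.transform import Rotation as R
def K(c):
    i=arm.camera_info(c); f=210/np.tan(np.radians(i["vfov"])/2)
    return i,f
def ray(c,uv):
    i,f=K(c); d=np.array([(uv[0]-i["cx"])/f,(uv[1]-i["cy"])/f]); p=d.copy()
    for _ in range(20): p=d/(1+i["k1"]*(p@p))
    E=np.array(i["extrinsics"]); return E[:3,3],E[:3,:3]@np.array([p[0],p[1],1])
def onz(c,uv,z):
    o,d=ray(c,uv); return o+d*(z-o[2])/d[2]
def dep(c,uv,D):
    o,d=ray(c,uv); return o+d*D
def proj(c,P):
    i,f=K(c); E=np.array(i["extrinsics"]); q=E[:3,:3].T@(np.array(P)-E[:3,3]); s=q[:2]/q[2]
    s=s*(1+i["k1"]*(s@s)); return s*f+[i["cx"],i["cy"]]
E
python3 - <<'E'
from h import *
ims=[]
for c in("side","top"):
    im,d=arm.capture(c); cv2.imwrite(f"pics/{c}0.png",im); np.save(f"{c}0.npy",d)
    i,f=K(c); print(c,f,i["cx"],i["cy"],i["k1"],np.round(i["extrinsics"],2).tolist())
    for t in("level","deck_mid","knob_mid","stapler","wrench","mug"):
        r=arm.place_of(t,c)
        print(t,[(np.round(x["uv"]).tolist(),round(x["score"],2),np.round(onz(c,x["uv"],{"deck_mid":89,"knob_mid":70}.get(t,0))).tolist()) for x in r[:4]])
s=arm.get_state();print(s)
E
```

```text
pics
side 428.20067505695863 282.9167628579066 204.0227464522188 -0.13375940879604978 [[-0.94, -0.25, 0.24, 245.62], [-0.35, 0.64, -0.69, 781.82], [0.02, -0.73, -0.68, 829.93], [0.0, 0.0, 0.0, 1.0]]
level [([331.0, 164.0], 0.86, [461.0, -289.0, 0.0]), ([397.0, 169.0], 0.84, [259.0, -340.0, 0.0]), ([326.0, 275.0], 0.65, [353.0, 140.0, 0.0])]
deck_mid [([251.0, 212.0], 0.61, [573.0, 88.0, 89.0])]
knob_mid [([209.0, 259.0], 0.67, [608.0, 248.0, 70.0])]
stapler [([292.0, 143.0], 0.8, [612.0, -350.0, 0.0])]
wrench [([257.0, 353.0], 0.76, [430.0, 392.0, 0.0])]
mug [([200.0, 206.0], 0.92, [752.0, 37.0, 0.0])]
top 504.6133140454932 276.63677471336894 213.83127597390643 -0.17096770867329217 [[-0.0, -0.99, 0.14, 349.35], [-1.0, 0.0, 0.01, 18.55], [-0.01, -0.14, -0.99, 1339.56], [0.0, 0.0, 0.0, 1.0]]
level [([403.0, 241.0], 0.87, [458.0, -307.0, 0.0]), ([234.0, 286.0], 0.87, [339.0, 144.0, 0.0]), ([415.0, 314.0], 0.56, [262.0, -335.0, 0.0])]
deck_mid [([253.0, 196.0], 0.65, [565.0, 89.0, 89.0])]
knob_mid [([175.0, 185.0], 0.58, [598.0, 293.0, 70.0]), ([336.0, 132.0], 0.51, [739.0, -126.0, 70.0]
[... 225 characters left out ...]
'q': array([ 1.07903488,  0.46743374, -0.01160962,  1.6026871 ,  0.00599999,
        1.07140841, -0.05629791]), 'joint_vel': array([-5.38293837e-04, -1.60051986e-03,  2.31281264e-04,  1.06625891e-03,
       -6.15556286e-04,  9.33123240e-05,  4.54641277e-05]), 'joint_torque': array([-7.36446891e-04, -5.32082248e+01,  2.10354896e-02, -2.51591957e+01,
        1.14371855e-02,  1.21660236e-03, -1.18501953e-05]), 'eef_pos': array([ 281.97620351, -585.67011438,  231.33874386]), 'eef_rot': array([3.14149279e+00, 3.07914258e-05, 4.48700702e-01]), 'wrist_force': array([-0.54626825,  0.15662322,  0.20591866]), 'wrist_torque': array([-0.01803707, -0.00904012,  0.03166229]), 'opening': 85.29404405187667}
```

```bash
python3 - <<'E'
import cv2
a=cv2.imread("pics/top0.png"); b=cv2.imread("pics/side0.png")
cv2.imwrite("pics/a1.png",cv2.resize(a,(784,588),interpolation=3)); cv2.imwrite("pics/b1.png",cv2.resize(b,(784,588),interpolation=3))
E
```

```text
(no output)
```

View pics/a1.png

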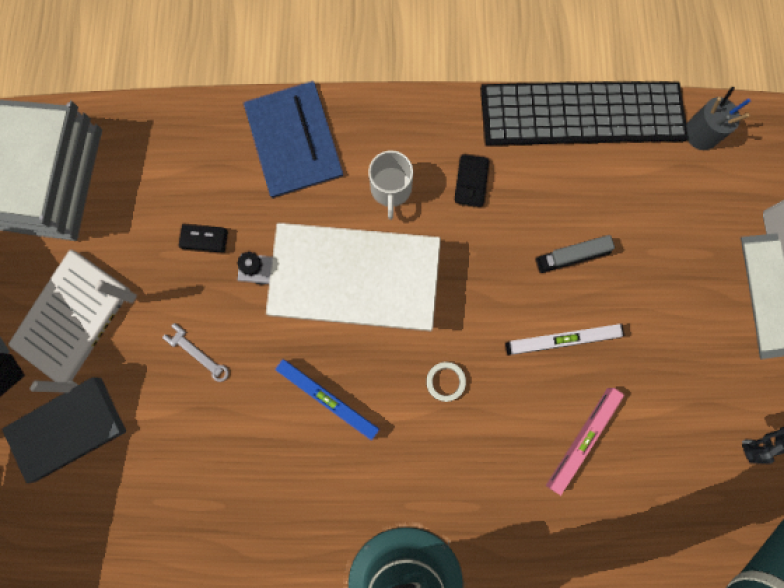

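View pics/b1.png

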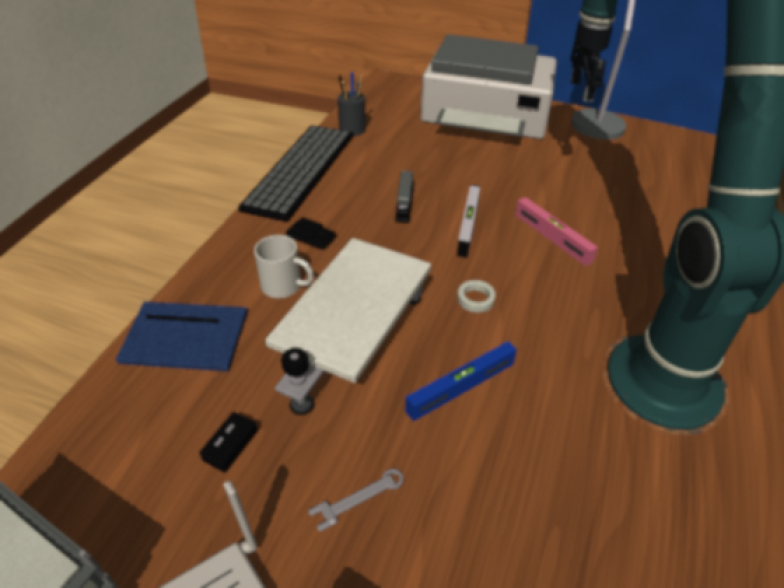

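Level candidates in the top picture (560x420 pixels): silver-white with black caps (404,242), blue (233,285) and pink (419,314). The silver one fits the description of aluminium with black end caps. I'll confirm it in a crop and measure the poses from depth.

```bash
python3 - <<'E'
from h import *
im=cv2.imread("pics/top0.png"); D=np.load("top0.npy")
cr=np.hstack([cv2.resize(im[215:270,350:455],None,fx=4,fy=4,interpolation=3),cv2.resize(im[160:215,155:235],None,fx=4,fy=4,interpolation=3)])
cv2.imwrite("pics/c1.png",cr)
def pts(c,D,m):
    v,u=np.nonzero(m&(D>0)); return np.array([dep(c,(a,b),D[b,a]) for a,b in zip(u,v)])
M=np.zeros(D.shape,bool)
def box(u0,u1,v0,v1,z0,z1,c="top",D=D):
    m=np.zeros(D.shape,bool); m[v0:v1,u0:u1]=1; P=pts(c,D,m); P=P[(P[:,2]>z0)&(P[:,2]<z1)]
    r=cv2.minAreaRect(P[:,:2].astype(np.float32)); print(np.round(P.mean(0),1),np.round(np.median(P[:,2]),1),len(P),[np.round(x,1) for x in r]); return P
P=box(350,455,215,270,30,55); np.save("lev.npy",P)
P=box(180,325,150,245,75,105)
A=np.c_[P[:,:2]-P[:,:2].mean(0),np.ones(len(P))]; print("plane",np.linalg.lstsq(A,P[:,2],rcond=None)[0])
P=box(160,192,172,205,60,130)
print(np.percentile(P[:,2],[5,50,95]))
P=box(160,190,172,205,20,60)
Ds=np.load("side0.npy"); P=box(190,235,240,275,50,130,"side",Ds);print(np.percentile(P[:,2],[5,50,95]))
for t in("level",):
  for c in("top","side"):
    for x in arm.silhouettes(t,c):
      print(c,x["uv"],x["score"],cv2.minAreaRect(np.array([onz(c,(u,v),42)[:2] for v,u in zip(*np.nonzero(x["mask"]))],np.float32)))
E
```

```text
Traceback (most recent call last):
  File "h.py", line 14, in dep
    o,d=ray(c,uv); return o+d*D
        ~~~^^^^^^
  File "h.py", line 8, in ray
    i,f=K(c); d=np.array([(uv[0]-i["cx"])/f,(uv[1]-i["cy"])/f]); p=d.copy()
        ~^^^
  File "h.py", line 5, in K
    i=arm.camera_info(c); f=210/np.tan(np.radians(i["vfov"])/2)
ValueError: time passes only in moves, steps and waits
```

View pics/c1.png

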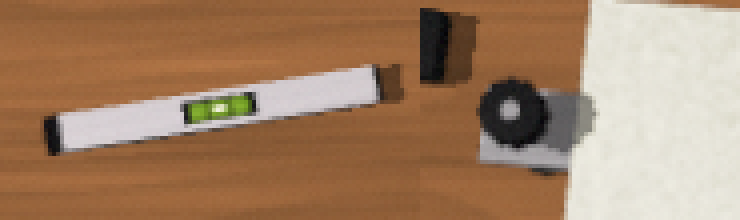

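The crop confirms it: a silver bar with black caps and a yellow-green vial at (404,242). The black knob is at about (178,187). The measurement script called camera_info too often, so I'll cache it.

```bash
sed -i 's/^def K(c):/import functools\n@functools.lru_cache(None)\ndef K(c):/' h.py; cat >> h.py <<'E'
def pts(c,D,m):
    v,u=np.nonzero(m&(D>0)); return np.array([dep(c,(a,b),D[b,a]) for a,b in zip(u,v)])
def box(u0,u1,v0,v1,z0,z1,c,D):
    m=np.zeros(D.shape,bool); m[v0:v1,u0:u1]=1; P=pts(c,D,m); P=P[(P[:,2]>z0)&(P[:,2]<z1)]
    r=cv2.minAreaRect(P[:,:2].astype(np.float32)); print(c,np.round(P.mean(0),1),np.round(np.percentile(P[:,2],[5,50,95]),1),len(P),[np.round(x,1).tolist() for x in r]); return P
E
python3 - <<'E'
from h import *
D=np.load("top0.npy");Ds=np.load("side0.npy")
print("level");box(350,455,215,270,30,55,"top",D);box(315,350,130,190,30,55,"side",Ds)
print("board");P=box(180,325,150,245,75,105,"top",D)
A=np.c_[P[:,:2]-P[:,:2].mean(0),np.ones(len(P))]; print("plane",np.linalg.lstsq(A,P[:,2],rcond=None)[0])
box(185,312,165,275,75,105,"side",Ds)
print("knob");box(160,190,172,205,60,130,"top",D);box(160,190,172,205,20,60,"top",D);box(195,232,240,272,60,130,"side",Ds)
for c in("top","side"):
    for x in arm.silhouettes("level",c):
      print(c,x["uv"],x["score"],cv2.minAreaRect(np.array([onz(c,(u,v),42)[:2] for v,u in zip(*np.nonzero(x["mask"]))],np.float32)))
print(arm.get_state()["clock"])
E
```

```text
level
top [ 452.1 -301.    41.2] [35.6 41.4 46. ] 784 [[452.5, -303.2], [24.8, 221.0], 8.1]
side [ 453.4 -287.9   41.5] [35.4 42.  44.8] 352 [[455.4, -300.4], [24.3, 223.6], 8.1]
board
top [563.2  90.8  88.4] [83.9 88.4 92.7] 7832 [[587.9, 104.6], [328.6, 214.1], 84.4]
plane [-4.61296783e-04 -9.53766653e-03  8.83524948e+01]
side [574.5 106.4  88.5] [81.4 89.  91.7] 6575 [[645.4, 112.1], [355.7, 324.2], 84.6]
knob
top [577.2 273.8 101.4] [ 65.2 121.  127.7] 381 [[581.7, 279.5], [52.0, 47.7], 87.0]
top [560.2 283.8  57.6] [56.2 57.6 59. ] 2 [[560.2, 283.8], [27.2, 0.0], -96.9]
side [588.8 250.3  96.7] [ 69.6  89.2 127.5] 1019 [[596.6, 250.3], [85.2, 102.8], 25.1]
top [406.6, 240.9] 0.83 ((452.673583984375, -299.2991638183594), (28.433115005493164, 226.04360961914062), 8.126676559448242)
top [231.4, 286.4] 0.75 ((343.2734680175781, 142.53726196289062), (217.2578887939453, 28.42511749267578), 54.34731674194336)
top [414.3, 314.0] 0.65 ((265.1494140625, -331.8150634765625), (36.36231994628906, 220.34152221679688), 55.36750411987305)
side [333.2, 159.8] 0.85 ((450.47576904296875, -275.7290344238281), (25.397130966186523, 265.8714294433594), 8.4584379196167)
side [400.3, 163.7] 0.82 ((264.9542236328125, -312.8341064453125), (79.1408920288086, 247.1064453125), 54.499324798583984)
side [325.5, 271.9] 0.79 ((341.91717529296875, 154.792724609375), (241.8578338623047, 49.0247688293457), 54.432247161865234)
side [248.5, 223.3] 0.61 ((581.0654296875, 92.35709381103516), (405.1344299316406, 202.07749938964844), 84.34235382080078)
0.8
```

```bash
python3 - <<'E'
from h import *
im=cv2.imread("pics/top0.png");D=np.load("top0.npy");Ds=np.load("side0.npy");ims=cv2.imread("pics/side0.png")
P=box(188,318,157,240,78,100,"top",D)
P=P[(np.abs(P[:,2]-88.4)<6)]
m=np.zeros(D.shape,np.uint8);m[157:240,186:318]=(im[157:240,186:318].min(2)>120);m=cv2.morphologyEx(m,cv2.MORPH_OPEN,np.ones((5,5)))
print("board white",cv2.minAreaRect(np.array([onz("top",(u,v),88.5)[:2] for v,u in zip(*np.nonzero(m))],np.float32)))
def kn(c,D,im,u0,u1,v0,v1):
    g=np.zeros(D.shape,bool);g[v0:v1,u0:u1]=im[v0:v1,u0:u1].max(2)<70
    P=pts(c,D,g);print(c,len(P),np.percentile(P[:,2],[5,25,50,75,95]).round(1))
    Q=P[P[:,2]>105];print(len(Q),np.median(Q,0),Q.min(0),Q.max(0))
    if c=="top":print(cv2.minEnclosingCircle(Q[:,:2].astype(np.float32)))
kn("top",D,im,165,192,174,205);kn("side",Ds,ims,195,230,242,275)
for t in("knob_mid","riser"):
  for c in("top","side"):
    for x in arm.silhouettes(t,c)[:2]: print(t,c,x["uv"],x["score"],x["mask"].sum())
for z in(108,114,120):
  print(z,onz("top",(178,187),z),onz("side",(211,258.5),z))
E
```

```text
top [563.4  90.7  88.4] [84.  88.4 92.7] 7811 [[565.1, 92.1], [299.4, 171.2], 84.4]
board white ((564.16455078125, 93.21820068359375), (300.5374755859375, 171.14480590820312), 84.4095230102539)
top 212 [103.5 121.8 124.2 125.9 128.5]
200 [580.18567649 272.03877499 124.36603035] [562.43249048 253.40755548 105.9688376 ] [600.96716846 294.67730939 131.05066826]
((581.9793701171875, 274.90771484375), 21.74724769592285)
side 340 [  2.9 111.  124.5 126.6 128.4]
289 [579.08557998 284.89013361 125.45135282] [563.19748447 258.72229417 105.04191792] [602.35909302 296.91566449 131.36032526]
knob_mid top [178.9, 189.3] 0.57 245
knob_mid top [283.7, 126.6] 0.39 1041
knob_mid side [212.2, 257.2] 0.83 372
riser top [247.9, 198.0] 0.8 8138
riser side [250.0, 225.8] 0.69 6848
108 [586.16975143 276.7869287  108.        ] [586.04120552 272.20720129 108.        ]
114 [585.01598285 275.52881013 114.        ] [583.21196415 276.44261146 114.        ]
120 [583.86221427 274.27069156 120.        ] [580.38272278 280.67802164 120.        ]
```

```bash
cat > plan.py <<'E'
import sys; from h import *
# usage: plan.py x y z yawdeg -> tool-frame shift cm, turn deg
s=arm.get_state(); x,y,z,yw=map(float,sys.argv[1:5])
Rc=R.from_euler("xyz",s["eef_rot"]); Rt=R.from_euler("xyz",[np.pi,0,np.radians(yw)])
t=Rc.inv().apply(np.array([x,y,z])-s["eef_pos"])/10; w=(Rc.inv()*Rt).as_rotvec(degrees=True)
print("cur",s["eef_pos"].round(1),np.degrees(s["eef_rot"]).round(2),"F",s["wrist_force"].round(1),"open",round(s["opening"],1),"t",round(s["clock"],2))
print("shift",t.round(3),"turn",w.round(2),"rows>=",int(np.ceil(max(np.linalg.norm(t)/4.17,np.linalg.norm(w)/7.16))))
E
python3 plan.py 452.6 -302 120 98.1
```

```text
cur [ 282.  -585.7  231.3] [180.     0.    25.71] F [ 0.6 -0.3 -0.6] open 85.6 t 1.0
shift [ 27.677 -18.158  11.13 ] turn [  0.     0.   -72.39] rows>= 11
```

```bash
python3 -m handwheel '[{"dx":27.7,"dy":-18.2,"dz":11.1,"wz":-72.4},{"dx":27.7,"dy":-18.2,"dz":11.1,"wz":-72.4},{"dx":27.7,"dy":-18.2,"dz":11.1,"wz":-72.4},{"dx":27.7,"dy":-18.2,"dz":11.1,"wz":-72.4},{"dx":27.7,"dy":-18.2,"dz":11.1,"wz":-72.4},{"dx":27.7,"dy":-18.2,"dz":11.1,"wz":-72.4},{"dx":27.7,"dy":-18.2,"dz":11.1,"wz":-72.4},{"dx":27.7,"dy":-18.2,"dz":11.1,"wz":-72.4},{"dx":27.7,"dy":-18.2,"dz":11.1,"wz":-72.4},{"dx":27.7,"dy":-18.2,"dz":11.1,"wz":-72.4}]' 0; python3 plan.py 452.6 -302 70 98.1
```

```text
cur [ 282.  -585.7  231.3] [180.     0.    25.71] F [ 0.6 -0.3 -0.6] open 85.6 t 1.0
shift [ 27.677 -18.158  16.13 ] turn [  0.     0.   -72.39] rows>= 11$[0]: bad value
```

```bash
python3 -m handwheel '[{"dx":13.8,"dy":-9.1,"dz":5.5,"wx":0,"wy":0,"wz":-36},{"dx":13.8,"dy":-9.1,"dz":5.5,"wx":0,"wy":0,"wz":-36},{"dx":13.8,"dy":-9.1,"dz":5.5,"wx":0,"wy":0,"wz":-36},{"dx":13.8,"dy":-9.1,"dz":5.5,"wx":0,"wy":0,"wz":-36},{"dx":13.8,"dy":-9.1,"dz":5.5,"wx":0,"wy":0,"wz":-36},{"dx":13.8,"dy":-9.1,"dz":5.5,"wx":0,"wy":0,"wz":-36}]' 0; python3 plan.py 452.6 -302 120 98.1
```

```text
clock: 1.5
eef_pos: [369.0, -439.9, 175.5]
eef_rot: [-3.14, -0.002, 1.087]
wrist_force: [0.3, -0.5, 0.4]
opening: 85.1
cur [ 369.  -439.9  175.5] [-1.7992e+02 -1.4000e-01  6.2260e+01] F [ 0.3 -0.5  0.4] open 85.1 t 1.5
shift [16.085  0.986  5.585] turn [ -0.04  -0.16 -35.84] rows>= 6
```

```bash
python3 -m handwheel '[{"dx":16.1,"dy":1.0,"dz":5.6,"wx":0,"wy":-0.15,"wz":-35.8},{"dx":16.1,"dy":1.0,"dz":5.6,"wx":0,"wy":-0.15,"wz":-35.8},{"dx":16.1,"dy":1.0,"dz":5.6,"wx":0,"wy":-0.15,"wz":-35.8},{"dx":16.1,"dy":1.0,"dz":5.6,"wx":0,"wy":-0.15,"wz":-35.8},{"dx":16.1,"dy":1.0,"dz":5.6,"wx":0,"wy":-0.15,"wz":-35.8},{"dx":16.1,"dy":1.0,"dz":5.6,"wx":0,"wy":-0.15,"wz":-35.8},{"dx":16.1,"dy":1.0,"dz":5.6,"wx":0,"wy":-0.15,"wz":-35.8}]' -; python3 plan.py 452.6 -302 9 98.1
```

```text
clock: 2.08
eef_pos: [451.6, -308.9, 120.5]
eef_rot: [-3.141, 0.004, 1.694]
wrist_force: [-0.5, -0.2, -0.5]
opening: 85.1
cur [ 451.6 -308.9  120.5] [-179.94    0.21   97.08] F [-0.5 -0.2 -0.5] open 85.1 t 2.08
shift [ 0.71   0.199 11.145] turn [-0.06  0.21 -1.02] rows>= 3
```

```bash
python3 -m handwheel '[{"dx":0,"dy":0,"dz":4,"wx":0,"wy":0,"wz":0},{"dx":0,"dy":0,"dz":8,"wx":0,"wy":0,"wz":0},{"dx":0,"dy":0,"dz":11.1,"wx":0,"wy":0,"wz":0},{"dx":0,"dy":0,"dz":11.1,"wx":0,"wy":0,"wz":0},{"dx":0,"dy":0,"dz":11.1,"wx":0,"wy":0,"wz":0},{"dx":0,"dy":0,"dz":11.1,"wx":0,"wy":0,"wz":0}]' -; python3 plan.py 452.6 -302 9 98.1
```

```text
clock: 2.58
eef_pos: [452.6, -309.3, 11.0]
eef_rot: [3.141, 0.005, 1.698]
wrist_force: [-0.3, -0.8, 0.9]
opening: 85.5
cur [ 452.6 -309.3   11. ] [179.95   0.29  97.28] F [-0.3 -0.8  0.9] open 85.5 t 2.58
shift [0.72  0.095 0.2  ] turn [ 0.05  0.29 -0.82] rows>= 1
```

```bash
python3 -m handwheel '[{"dx":0.7,"dy":0.1,"dz":0.1,"wx":0,"wy":0.3,"wz":-0.8},{"dx":0.7,"dy":0.1,"dz":0.1,"wx":0,"wy":0.3,"wz":-0.8},{"dx":0.7,"dy":0.1,"dz":0.1,"wx":0,"wy":0.3,"wz":-0.8}]' -;  python3 -m handwheel '[{"dx":0,"dy":0,"dz":0,"wx":0,"wy":0,"wz":0},{"dx":0,"dy":0,"dz":0,"wx":0,"wy":0,"wz":0},{"dx":0,"dy":0,"dz":0,"wx":0,"wy":0,"wz":0},{"dx":0,"dy":0,"dz":0,"wx":0,"wy":0,"wz":0},{"dx":0,"dy":0,"dz":0,"wx":0,"wy":0,"wz":0},{"dx":0,"dy":0,"dz":0,"wx":0,"wy":0,"wz":0},{"dx":0,"dy":0,"dz":0,"wx":0,"wy":0,"wz":0},{"dx":0,"dy":0,"dz":0,"wx":0,"wy":0,"wz":0},{"dx":0,"dy":0,"dz":0,"wx":0,"wy":0,"wz":0},{"dx":0,"dy":0,"dz":0,"wx":0,"wy":0,"wz":0}]' 1; python3 plan.py 452.6 -302 9 98.1
```

```text
clock: 2.83
eef_pos: [452.9, -300.2, 10.0]
eef_rot: [3.14, -0.001, 1.716]
wrist_force: [0.3, 0.1, 0.4]
opening: 85.6
clock: 3.67
eef_pos: [452.5, -300.1, 8.6]
eef_rot: [3.141, -0.002, 1.716]
wrist_force: [0.8, 0.1, 4.6]
opening: 23.2
cur [ 452.5 -300.1    8.6] [ 1.7999e+02 -1.3000e-01  9.8310e+01] F [0.8 0.1 4.6] open 23.2 t 3.67
shift [-0.188 -0.022 -0.045] turn [ 0.01 -0.13  0.21] rows>= 1
```

Gripped. I'll lift and check that it holds.

```bash
python3 -m handwheel '[{"dx":0,"dy":0,"dz":-3,"wx":0,"wy":0,"wz":0},{"dx":0,"dy":0,"dz":-7,"wx":0,"wy":0,"wz":0},{"dx":0,"dy":0,"dz":-11,"wx":0,"wy":0,"wz":0},{"dx":0,"dy":0,"dz":-15,"wx":0,"wy":0,"wz":0},{"dx":0,"dy":0,"dz":-19,"wx":0,"wy":0,"wz":0},{"dx":0,"dy":0,"dz":-19,"wx":0,"wy":0,"wz":0},{"dx":0,"dy":0,"dz":-19,"wx":0,"wy":0,"wz":0}]' -;  python3 plan.py 564.5 92.5 190 84.4
python3 - <<'E'
from h import *
im,D=arm.capture("top");cv2.imwrite("pics/t2.png",im);box(350,455,190,270,150,235,"top",D)
E
```

```text
clock: 4.25
eef_pos: [452.4, -301.1, 199.7]
eef_rot: [3.141, -0.0, 1.715]
wrist_force: [0.2, -0.0, -4.2]
opening: 23.2
cur [ 452.4 -301.1  199.7] [ 1.7995e+02 -1.0000e-02  9.8280e+01] F [ 0.2 -0.  -4.2] open 23.2 t 4.25
shift [37.339 16.759  0.993] turn [ 0.05 -0.02 13.88] rows>= 10
top [ 441.4 -242.6  228.4] [207.5 231.7 234.6] 518 [[439.7, -245.0], [49.2, 104.7], 11.9]
```

```bash
python3 -m handwheel '[{"dx":3,"dy":1.35,"dz":0,"wx":0,"wy":0,"wz":1.1},{"dx":6.5,"dy":2.9,"dz":0,"wx":0,"wy":0,"wz":2.4},{"dx":10,"dy":4.5,"dz":0,"wx":0,"wy":0,"wz":3.7},{"dx":13.5,"dy":6,"dz":0,"wx":0,"wy":0,"wz":5},{"dx":17,"dy":7.6,"dz":0,"wx":0,"wy":0,"wz":6.3},{"dx":20.5,"dy":9.2,"dz":0,"wx":0,"wy":0,"wz":7.6},{"dx":24,"dy":10.8,"dz":0,"wx":0,"wy":0,"wz":8.9},{"dx":27.5,"dy":12.4,"dz":0,"wx":0,"wy":0,"wz":10.2},{"dx":30,"dy":13.5,"dz":0,"wx":0,"wy":0,"wz":11.2},{"dx":30,"dy":13.5,"dz":0,"wx":0,"wy":0,"wz":11.2}]' -;  python3 plan.py 564.5 92.5 170 84.4
```

```text
clock: 5.13
eef_pos: [541.4, 23.7, 196.5]
eef_rot: [-3.136, -0.007, 1.53]
wrist_force: [-0.3, 0.9, -2.5]
opening: 23.6
cur [541.4  23.7 196.5] [-179.68   -0.4    87.64] F [-0.3  0.9 -2.5] open 23.6 t 5.13
shift [6.955 2.037 2.683] turn [-0.33 -0.4   3.24] rows>= 2
```

```bash
python3 -m handwheel '[{"dx":3.5,"dy":1,"dz":1.5,"wx":-0.2,"wy":-0.2,"wz":1.6},{"dx":7,"dy":2,"dz":3,"wx":-0.3,"wy":-0.4,"wz":3.2},{"dx":7,"dy":2,"dz":6,"wx":-0.3,"wy":-0.4,"wz":3.2},{"dx":7,"dy":2,"dz":7.5,"wx":-0.3,"wy":-0.4,"wz":3.2},{"dx":7,"dy":2,"dz":7.5,"wx":-0.3,"wy":-0.4,"wz":3.2},{"dx":7,"dy":2,"dz":7.5,"wx":-0.3,"wy":-0.4,"wz":3.2},{"dx":7,"dy":2,"dz":7.5,"wx":-0.3,"wy":-0.4,"wz":3.2}]' -;  python3 plan.py 564.5 92.5 97 84.4
```

```text
clock: 5.72
eef_pos: [565.6, 84.4, 123.7]
eef_rot: [3.139, 0.005, 1.464]
wrist_force: [0.5, 0.1, -2.3]
opening: 23.4
cur [565.6  84.4 123.7] [179.84   0.26  83.87] F [ 0.5  0.1 -2.3] open 23.4 t 5.72
shift [ 0.808 -0.208  2.668] turn [ 0.16  0.26 -0.53] rows>= 1
```

```bash
python3 -m handwheel '[{"dx":0.8,"dy":-0.2,"dz":1,"wx":0.15,"wy":0.25,"wz":-0.5},{"dx":0.8,"dy":-0.2,"dz":2,"wx":0.15,"wy":0.25,"wz":-0.5},{"dx":0.8,"dy":-0.2,"dz":2.2,"wx":0.15,"wy":0.25,"wz":-0.5},{"dx":0.8,"dy":-0.2,"dz":2.2,"wx":0.15,"wy":0.25,"wz":-0.5},{"dx":0.8,"dy":-0.2,"dz":2.2,"wx":0.15,"wy":0.25,"wz":-0.5}]' -;  python3 plan.py 564.5 92.5 97 84.4
```

```text
clock: 6.13
eef_pos: [564.7, 92.8, 102.0]
eef_rot: [3.141, 0.0, 1.473]
wrist_force: [-0.1, 0.3, -2.8]
opening: 23.4
cur [564.7  92.8 102. ] [1.7994e+02 1.0000e-02 8.4400e+01] F [-0.1  0.3 -2.8] open 23.4 t 6.13
shift [-0.036 -0.02   0.499] turn [ 0.06  0.01 -0.  ] rows>= 1
```

```bash
python3 -m handwheel '[{"dx":0,"dy":0,"dz":0.2,"wx":0,"wy":0,"wz":0},{"dx":0,"dy":0,"dz":0.35,"wx":0,"wy":0,"wz":0},{"dx":0,"dy":0,"dz":0.4,"wx":0,"wy":0,"wz":0},{"dx":0,"dy":0,"dz":0.4,"wx":0,"wy":0,"wz":0},{"dx":0,"dy":0,"dz":0.4,"wx":0,"wy":0,"wz":0}]' -
```

```text
clock: 6.55
eef_pos: [564.9, 93.0, 98.2]
eef_rot: [3.14, -0.0, 1.473]
wrist_force: [1.0, -0.3, -3.5]
opening: 23.1
```

```bash
python3 -m handwheel '[{"dx":0,"dy":0,"dz":0.1,"wx":0,"wy":0,"wz":0},{"dx":0,"dy":0,"dz":0.1,"wx":0,"wy":0,"wz":0},{"dx":0,"dy":0,"dz":0.1,"wx":0,"wy":0,"wz":0}]' -;python3 -m handwheel '[{"dx":0,"dy":0,"dz":0.05,"wx":0,"wy":0,"wz":0},{"dx":0,"dy":0,"dz":0.05,"wx":0,"wy":0,"wz":0},{"dx":0,"dy":0,"dz":0.05,"wx":0,"wy":0,"wz":0}]' -
```

```text
clock: 6.8
eef_pos: [565.0, 93.2, 97.5]
eef_rot: [3.14, 0.0, 1.473]
wrist_force: [-0.6, 0.2, 1.2]
opening: 23.3
clock: 7.05
eef_pos: [565.0, 93.2, 97.4]
eef_rot: [3.14, 0.0, 1.473]
wrist_force: [-2.0, 0.0, 5.2]
opening: 23.5
```

In contact. I'll open the gripper and rise.

```bash
python3 -m handwheel '[{"dx":0,"dy":0,"dz":0,"wx":0,"wy":0,"wz":0},{"dx":0,"dy":0,"dz":0,"wx":0,"wy":0,"wz":0},{"dx":0,"dy":0,"dz":0,"wx":0,"wy":0,"wz":0},{"dx":0,"dy":0,"dz":0,"wx":0,"wy":0,"wz":0},{"dx":0,"dy":0,"dz":0,"wx":0,"wy":0,"wz":0},{"dx":0,"dy":0,"dz":0,"wx":0,"wy":0,"wz":0},{"dx":0,"dy":0,"dz":-3,"wx":0,"wy":0,"wz":0},{"dx":0,"dy":0,"dz":-6,"wx":0,"wy":0,"wz":0},{"dx":0,"dy":0,"dz":-10,"wx":0,"wy":0,"wz":0},{"dx":0,"dy":0,"dz":-10,"wx":0,"wy":0,"wz":0}]' 0; python3 plan.py 582.6 276.6 200 84.4
```

```text
clock: 7.88
eef_pos: [568.8, 94.6, 203.8]
eef_rot: [3.128, -0.003, 1.473]
wrist_force: [1.9, -0.3, 0.2]
opening: 85.5
cur [568.8  94.6 203.8] [179.25  -0.18  84.42] F [ 1.9 -0.3  0.2] open 85.5 t 7.88
shift [18.247 -0.397  0.437] turn [ 0.75 -0.18  0.02] rows>= 5
```

```bash
python3 -m handwheel '[{"dx":3.7,"dy":0,"dz":0,"wx":0,"wy":0,"wz":-7},{"dx":7.4,"dy":-0.1,"dz":0,"wx":0.2,"wy":0,"wz":-14},{"dx":11,"dy":-0.2,"dz":0.2,"wx":0,"wy":0,"wz":-21},{"dx":14.7,"dy":-0.3,"dz":0.3,"wx":0,"wy":0,"wz":-28},{"dx":18.2,"dy":-0.4,"dz":0.4,"wx":0,"wy":0,"wz":-35},{"dx":18.2,"dy":-0.4,"dz":0.4,"wx":0,"wy":0,"wz":-42},{"dx":18.2,"dy":-0.4,"dz":0.4,"wx":0,"wy":0,"wz":-49},{"dx":18.2,"dy":-0.4,"dz":0.4,"wx":0,"wy":0,"wz":-56},{"dx":18.2,"dy":-0.4,"dz":0.4,"wx":0,"wy":0,"wz":-63},{"dx":18.2,"dy":-0.4,"dz":0.4,"wx":0,"wy":0,"wz":-70}]' -; python3 plan.py 582.6 276.6 200 245
python3 - <<'E'
from h import *
print(arm.get_state()["q"].round(3))
T=arm.capture("top")[0];S=arm.capture("side")[0]
Ts=[T.astype(float)]+[arm.capture("top")[0].astype(float) for _ in range(3)]; print(np.std(Ts,0).mean())
cv2.imwrite("pics/t3.png",T);cv2.imwrite("pics/s3.png",S)
p=proj("top",(564.5,92.5,132)).round().astype(int);q=proj("side",(564.5,92.5,132)).round().astype(int);print(p,q)
f=lambda I,c:cv2.resize(I[c[1]-30:c[1]+30,c[0]-50:c[0]+50],(780,468),interpolation=2)[:, :]
a=cv2.resize(T[p[1]-50:p[1]+50,p[0]-100:p[0]+100],(780,390),interpolation=3)
b=cv2.resize(np.hstack([T[p[1]-12:p[1]+13,p[0]-25:p[0]+25],S[q[1]-12:q[1]+13,q[0]-25:q[0]+25]]),(780,195),interpolation=0)
cv2.imwrite("pics/d1.png",np.vstack([a,b]))
E
```

```text
clock: 8.72
eef_pos: [578.4, 274.7, 192.3]
eef_rot: [3.141, 0.001, 2.701]
wrist_force: [-0.2, -0.2, -0.3]
opening: 84.9
cur [578.4 274.7 192.3] [1.7998e+02 7.0000e-02 1.5477e+02] F [-0.2 -0.2 -0.3] open 84.9 t 8.72
shift [-0.295  0.351 -0.772] turn [-4.000e-02  8.000e-02 -9.023e+01] rows>= 13
[ 0.033  0.626 -0.763  1.626  0.477  1.084  0.268]
1.0793270860004445
[251 193] [252 201]
```

View pics/d1.png

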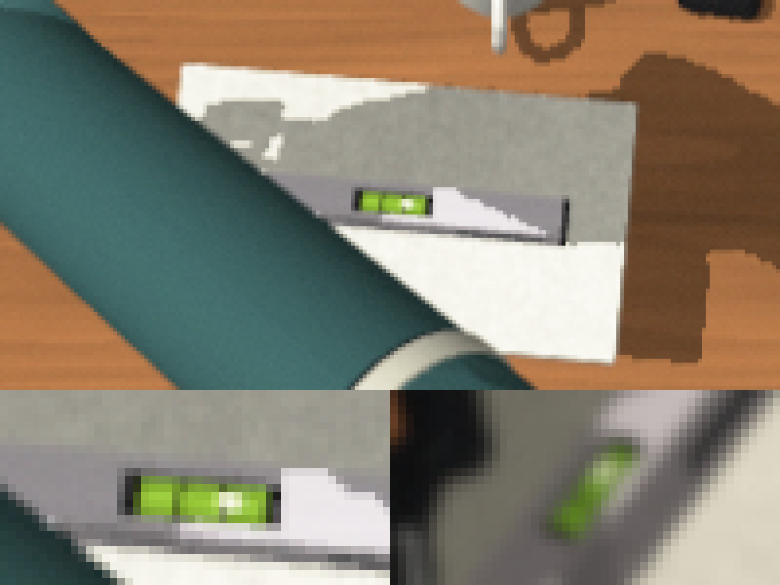

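The picture shows the silver level lengthways on the middle of the board. In the top view the vial is centred at about (251,193), and the bubble sits about 4 px to the right, roughly 9 mm away from the knob. That calls for about 4.7 rad clockwise. I'll wind the wrist back first.

```bash
python3 -m handwheel '[{"dx":-0.3,"dy":0.35,"dz":0,"wx":0,"wy":0,"wz":-7},{"dx":-0.3,"dy":0.35,"dz":0,"wx":0,"wy":0,"wz":-14},{"dx":-0.3,"dy":0.35,"dz":0,"wx":0,"wy":0,"wz":-21},{"dx":-0.3,"dy":0.35,"dz":0,"wx":0,"wy":0,"wz":-28},{"dx":-0.3,"dy":0.35,"dz":0,"wx":0,"wy":0,"wz":-35},{"dx":-0.3,"dy":0.35,"dz":0,"wx":0,"wy":0,"wz":-42},{"dx":-0.3,"dy":0.35,"dz":0,"wx":0,"wy":0,"wz":-49},{"dx":-0.3,"dy":0.35,"dz":0,"wx":0,"wy":0,"wz":-56},{"dx":-0.3,"dy":0.35,"dz":0,"wx":0,"wy":0,"wz":-63},{"dx":-0.3,"dy":0.35,"dz":0,"wx":0,"wy":0,"wz":-70}]' -; python3 plan.py 582.6 276.6 150 265; python3 -c "
from plant import arm;print(arm.get_state()['q'].round(2))"
```

```text
clock: 9.8
eef_pos: [582.7, 276.4, 192.6]
eef_rot: [-3.14, 0.001, -2.363]
wrist_force: [0.2, -1.0, -0.4]
opening: 85.3
cur [582.7 276.4 192.6] [-1.7991e+02  4.0000e-02 -1.3539e+02] F [ 0.2 -1.  -0.4] open 85.3 t 9.8
shift [-0.005  0.032  4.26 ] turn [-1.000e-01  1.000e-02 -4.039e+01] rows>= 6
[ 0.17  0.75 -1.02  1.61  0.68  1.18  1.35]
```

```bash
python3 -m handwheel '[{"dx":0,"dy":0,"dz":0.7,"wx":0,"wy":0,"wz":-7},{"dx":0,"dy":0,"dz":1.4,"wx":0,"wy":0,"wz":-14},{"dx":0,"dy":0,"dz":2.1,"wx":0,"wy":0,"wz":-21},{"dx":0,"dy":0,"dz":2.8,"wx":0,"wy":0,"wz":-28},{"dx":0,"dy":0,"dz":3.5,"wx":0,"wy":0,"wz":-35},{"dx":0,"dy":0,"dz":4.2,"wx":0,"wy":0,"wz":-40},{"dx":0,"dy":0,"dz":4.2,"wx":0,"wy":0,"wz":-40},{"dx":0,"dy":0,"dz":4.2,"wx":0,"wy":0,"wz":-40}]' -; python3 plan.py 582.6 276.6 94 265; python3 -c "
from plant import arm;print(arm.get_state()['q'].round(2))"
```

```text
clock: 10.47
eef_pos: [582.6, 276.3, 150.2]
eef_rot: [-3.141, -0.0, -1.672]
wrist_force: [-0.8, 0.5, 0.5]
opening: 85.2
cur [582.6 276.3 150.2] [-1.7997e+02 -2.0000e-02 -9.5820e+01] F [-0.8  0.5  0.5] open 85.2 t 10.47
shift [-3.200e-02  1.000e-03  5.615e+00] turn [-0.03 -0.02 -0.82] rows>= 2
[ 0.21  0.87 -1.12  1.63  0.84  1.19  1.94]
```

```bash
python3 -m handwheel '[{"dx":0,"dy":0,"dz":2.5,"wx":0,"wy":0,"wz":0},{"dx":0,"dy":0,"dz":4.5,"wx":0,"wy":0,"wz":0},{"dx":0,"dy":0,"dz":5.6,"wx":0,"wy":0,"wz":0},{"dx":0,"dy":0,"dz":5.6,"wx":0,"wy":0,"wz":0},{"dx":0,"dy":0,"dz":5.6,"wx":0,"wy":0,"wz":0}]' -;  python3 -m handwheel '[{"dx":0,"dy":0,"dz":0,"wx":0,"wy":0,"wz":0},{"dx":0,"dy":0,"dz":0,"wx":0,"wy":0,"wz":0},{"dx":0,"dy":0,"dz":0,"wx":0,"wy":0,"wz":0},{"dx":0,"dy":0,"dz":0,"wx":0,"wy":0,"wz":0},{"dx":0,"dy":0,"dz":0,"wx":0,"wy":0,"wz":0},{"dx":0,"dy":0,"dz":0,"wx":0,"wy":0,"wz":0},{"dx":0,"dy":0,"dz":0,"wx":0,"wy":0,"wz":0},{"dx":0,"dy":0,"dz":0,"wx":0,"wy":0,"wz":0}]' 1; python3 plan.py 582.6 276.6 94 265
```

```text
clock: 10.88
eef_pos: [582.8, 276.7, 95.0]
eef_rot: [-3.14, 0.0, -1.67]
wrist_force: [0.0, -0.3, 0.4]
opening: 85.3
clock: 11.55
eef_pos: [585.4, 276.5, 96.4]
eef_rot: [-3.135, 0.002, -1.67]
wrist_force: [5.8, -1.1, 4.9]
opening: 38.3
cur [585.4 276.5  96.4] [-1.7963e+02  1.0000e-01 -9.5670e+01] F [ 5.8 -1.1  4.9] open 38.3 t 11.55
shift [0.016 0.283 0.235] turn [-0.37  0.1  -0.67] rows>= 1
```

```bash
python3 -m handwheel '[{"dx":0,"dy":-0.28,"dz":-0.15,"wx":0,"wy":0,"wz":0},{"dx":0,"dy":-0.28,"dz":-0.15,"wx":0,"wy":0,"wz":7},{"dx":0,"dy":-0.28,"dz":-0.15,"wx":0,"wy":0,"wz":14},{"dx":0,"dy":-0.28,"dz":-0.15,"wx":0,"wy":0,"wz":21},{"dx":0,"dy":-0.28,"dz":-0.15,"wx":0,"wy":0,"wz":28},{"dx":0,"dy":-0.28,"dz":-0.15,"wx":0,"wy":0,"wz":35},{"dx":0,"dy":-0.28,"dz":-0.15,"wx":0,"wy":0,"wz":42},{"dx":0,"dy":-0.28,"dz":-0.15,"wx":0,"wy":0,"wz":49},{"dx":0,"dy":-0.28,"dz":-0.15,"wx":0,"wy":0,"wz":56},{"dx":0,"dy":-0.28,"dz":-0.15,"wx":0,"wy":0,"wz":63}]' -; python3 -c "
from plant import arm;s=arm.get_state();print(s['q'].round(2),s['wrist_torque'])"
```

```text
clock: 12.38
eef_pos: [586.0, 276.0, 96.4]
eef_rot: [-3.14, 0.002, -2.774]
wrist_force: [2.3, -0.5, 1.0]
opening: 38.2
[ 0.09  0.81 -0.86  1.66  0.71  1.01  0.92] [-0.43002602 -0.61293326  0.08576986]
```

```bash
python3 -m handwheel '[{"dx":0,"dy":0,"dz":0,"wx":0,"wy":0,"wz":7},{"dx":0,"dy":0,"dz":0,"wx":0,"wy":0,"wz":14},{"dx":0,"dy":0,"dz":0,"wx":0,"wy":0,"wz":21},{"dx":0,"dy":0,"dz":0,"wx":0,"wy":0,"wz":28},{"dx":0,"dy":0,"dz":0,"wx":0,"wy":0,"wz":35},{"dx":0,"dy":0,"dz":0,"wx":0,"wy":0,"wz":42},{"dx":0,"dy":0,"dz":0,"wx":0,"wy":0,"wz":49},{"dx":0,"dy":0,"dz":0,"wx":0,"wy":0,"wz":56},{"dx":0,"dy":0,"dz":0,"wx":0,"wy":0,"wz":63},{"dx":0,"dy":0,"dz":0,"wx":0,"wy":0,"wz":70}]' -; python3 -m handwheel '[{"dx":0,"dy":0,"dz":0,"wx":0,"wy":0,"wz":7},{"dx":0,"dy":0,"dz":0,"wx":0,"wy":0,"wz":14},{"dx":0,"dy":0,"dz":0,"wx":0,"wy":0,"wz":21},{"dx":0,"dy":0,"dz":0,"wx":0,"wy":0,"wz":28},{"dx":0,"dy":0,"dz":0,"wx":0,"wy":0,"wz":35},{"dx":0,"dy":0,"dz":0,"wx":0,"wy":0,"wz":42},{"dx":0,"dy":0,"dz":0,"wx":0,"wy":0,"wz":49},{"dx":0,"dy":0,"dz":0,"wx":0,"wy":0,"wz":56},{"dx":0,"dy":0,"dz":0,"wx":0,"wy":0,"wz":63},{"dx":0,"dy":0,"dz":0,"wx":0,"wy":0,"wz":70}]' -; python3 -m handwheel '[{"dx":0,"dy":0,"dz":0,"wx":0,"wy":0,"wz":0},{"dx":0,"dy":0,"dz":0,"wx":0,"wy":0,"wz":0}]' -; cat > bub.py <<'E'
from h import *
import sys
# vial profile along the level axis in the mean of n top pictures; yields window ends and bubble peak
n=4; T=np.mean([arm.capture("top")[0].astype(float) for _ in range(n)],0); np.save("T.npy",T)
s=arm.get_state(); print("clock",s["clock"],"yaw",np.degrees(s["eef_rot"][2]).round(1),"q",s["q"].round(2))
c0=np.array([564.5,93,131]); d=np.array([0.098,0.995,0]); e=np.array([.995,-.098,0])
ss=np.arange(-35,36,1.0)
def samp(s,t): 
    p=proj("top",c0+d*s+e*t); return cv2.remap(T.astype(np.float32),np.array([[p[0]]],np.float32),np.array([[p[1]]],np.float32),1)[0,0]
A=np.array([[samp(s,t) for s in ss] for t in (-4,-2,0,2,4)])
np.save("A.npy",A)
m=A.mean(0); print("s(+ to knob) B G R G-B")
for s,b in zip(ss,m):
    if abs(s)<31: print(int(s),b.astype(int),int(b[1]-b[0]),end=" | ")
print()
cv2.imwrite("pics/vial_%d.png"%int(arm.get_state()["clock"]*100),cv2.resize(T[173:213,221:281].astype(np.uint8),(780,520),interpolation=0))
E
python3 bub.py; ls pics
```

```text
clock: 13.22
eef_pos: [585.7, 275.2, 96.4]
eef_rot: [-3.141, 0.002, 2.287]
wrist_force: [2.3, -1.7, 3.4]
opening: 38.2
clock: 14.05
eef_pos: [584.9, 275.2, 96.4]
eef_rot: [3.142, 0.002, 1.065]
wrist_force: [-0.2, -3.0, 4.6]
opening: 38.2
clock: 14.22
eef_pos: [584.9, 275.2, 96.4]
eef_rot: [3.141, 0.002, 1.074]
wrist_force: [-0.6, -3.3, 6.4]
opening: 38.6
clock 14.4167 yaw 61.5 q [-0.26  0.64 -0.32  1.69  0.25  0.85 -1.19]
s(+ to knob) B G R G-B
-30 [133 131 135] -2 | -29 [118 115 119] -2 | -28 [100  99 102] -1 | -27 [74 76 76] 1 | -26 [48 53 52] 5 | -25 [39 56 50] 17 | -24 [44 80 68] 35 | -23 [ 49 104  86] 54 | -22 [ 56 134 107] 78 | -21 [ 62 165 130] 102 | -20 [ 64 173 136] 109 | -19 [ 64 173 136] 109 | -18 [ 65 173 136] 108 | -17 [ 64 172 135] 108 | -16 [ 63 171 134] 107 | -15 [ 62 170 133] 107 | -14 [ 63 168 132] 105 | -13 [ 62 164 129] 101 | -12 [ 61 153 121] 91 | -11 [ 60 141 112] 80 | -10 [ 67 134 111] 66 | -9 [ 75 130 112] 55 | -8 [ 83 135 119] 51 | -7 [ 93 145 129] 52 | -6 [100 153 137] 53 | -5 [ 98 155 138] 56 | -4 [ 95 156 137] 60 | -3 [ 91 157 136] 66 | -2 [ 84 159 134] 74 | -1 [ 76 160 132] 83 | 0 [ 70 161 130] 91 | 1 [ 63 161 128] 98 | 2 [ 58 150 119] 91 | 3 [ 54 132 105] 78 | 4 [ 51 123  98] 71 | 5 [ 57 142 113] 85 | 6 [ 62 163 129] 100 | 7 [ 64 172 135] 107 | 8 [ 65 173 136] 108 | 9 [ 65 173 136] 107 | 10 [ 64 172 135] 107 | 11 [ 64 171 134] 106 | 12 [ 63 170 134] 106 | 13 [ 63 170 133] 106 | 14 [ 63 167 131] 104 | 15 [ 60 160 126] 100 | 16 [ 57 151 118] 93 | 17 [ 50 111  89] 61 | 18 [41 66 57] 25 | 19 [41 46 45] 5 | 20 [55 57 57] 1 | 21 [71 70 71] 0 | 22 [98 97 99] -1 | 23 [126 124 128] -2 | 24 [147 145 149] -2 | 25 [156 154 159] -2 | 26 [162 160 164] -2 | 27 [163 161 165] -2 | 28 [164 161 166] -2 | 29 [170 167 172] -3 | 30 [178 175 180] -2 | 
a1.png
b1.png
c1.png
d1.png
s3.png
side0.png
t2.png
t3.png
top0.png
vial_1441.png
```

Bubble is about 2.5–3 mm short, which agrees with 3.5 rad turned so far. I'll turn another ~74°.

```bash
python3 -m handwheel '[{"dx":0,"dy":0,"dz":0,"wx":0,"wy":0,"wz":7},{"dx":0,"dy":0,"dz":0,"wx":0,"wy":0,"wz":14},{"dx":0,"dy":0,"dz":0,"wx":0,"wy":0,"wz":21},{"dx":0,"dy":0,"dz":0,"wx":0,"wy":0,"wz":28},{"dx":0,"dy":0,"dz":0,"wx":0,"wy":0,"wz":35},{"dx":0,"dy":0,"dz":0,"wx":0,"wy":0,"wz":42},{"dx":0,"dy":0,"dz":0,"wx":0,"wy":0,"wz":49},{"dx":0,"dy":0,"dz":0,"wx":0,"wy":0,"wz":56},{"dx":0,"dy":0,"dz":0,"wx":0,"wy":0,"wz":63},{"dx":0,"dy":0,"dz":0,"wx":0,"wy":0,"wz":70}]' - ; python3 -m handwheel '[{"dx":0,"dy":0,"dz":0,"wx":0,"wy":0,"wz":3},{"dx":0,"dy":0,"dz":0,"wx":0,"wy":0,"wz":3},{"dx":0,"dy":0,"dz":0,"wx":0,"wy":0,"wz":3},{"dx":0,"dy":0,"dz":0,"wx":0,"wy":0,"wz":3},{"dx":0,"dy":0,"dz":0,"wx":0,"wy":0,"wz":3},{"dx":0,"dy":0,"dz":0,"wx":0,"wy":0,"wz":3},{"dx":0,"dy":0,"dz":0,"wx":0,"wy":0,"wz":3},{"dx":0,"dy":0,"dz":0,"wx":0,"wy":0,"wz":3},{"dx":0,"dy":0,"dz":0,"wx":0,"wy":0,"wz":3},{"dx":0,"dy":0,"dz":0,"wx":0,"wy":0,"wz":3}]' -; python3 bub.py; ls pics|grep vial
```

```text
clock: 15.25
eef_pos: [584.7, 276.0, 96.3]
eef_rot: [3.141, 0.001, -0.153]
wrist_force: [-3.2, -2.9, 5.5]
opening: 38.6
clock: 16.08
eef_pos: [584.7, 276.0, 96.4]
eef_rot: [3.141, 0.0, -0.199]
wrist_force: [-2.4, -3.4, 6.7]
opening: 38.7
clock 16.2833 yaw -11.4 q [-0.49  0.61 -0.01  1.71  0.01  0.82 -2.27]
s(+ to knob) B G R G-B
-30 [130 127 132] -2 | -29 [110 108 112] -2 | -28 [89 87 91] -1 | -27 [66 69 70] 3 | -26 [45 54 52] 9 | -25 [40 64 56] 23 | -24 [45 91 75] 45 | -23 [ 51 118  95] 67 | -22 [ 56 143 114] 86 | -21 [ 62 167 131] 105 | -20 [ 63 173 135] 109 | -19 [ 64 173 135] 109 | -18 [ 64 173 135] 108 | -17 [ 63 172 134] 108 | -16 [ 62 170 133] 107 | -15 [ 61 167 131] 106 | -14 [ 61 165 130] 103 | -13 [ 60 159 125] 98 | -12 [ 56 143 113] 86 | -11 [ 53 128 102] 74 | -10 [ 55 132 106] 76 | -9 [ 59 142 114] 83 | -8 [ 65 152 123] 86 | -7 [ 72 156 129] 83 | -6 [ 80 159 133] 79 | -5 [ 87 157 135] 70 | -4 [ 95 156 137] 61 | -3 [ 98 155 138] 57 | -2 [ 99 154 137] 55 | -1 [ 98 152 136] 54 | 0 [ 95 150 133] 54 | 1 [ 92 147 130] 54 | 2 [ 80 138 119] 58 | 3 [ 62 125 104] 63 | 4 [ 51 121  97] 70 | 5 [ 56 143 113] 86 | 6 [ 62 166 130] 104 | 7 [ 64 173 136] 109 | 8 [ 65 173 136] 108 | 9 [ 65 173 136] 107 | 10 [ 64 172 135] 107 | 11 [ 63 171 134] 107 | 12 [ 63 169 133] 106 | 13 [ 62 168 132] 105 | 14 [ 61 164 129] 102 | 15 [ 57 152 120] 95 | 16 [ 51 138 108] 86 | 17 [44 96 79] 51 | 18 [37 53 48] 15 | 19 [41 39 41] -1 | 20 [57 55 57] -1 | 21 [73 72 74] -1 | 22 [ 99  97 100] -1 | 23 [125 123 127] -1 | 24 [139 137 141] -2 | 25 [141 139 144] -2 | 26 [143 141 146] -2 | 27 [145 142 147] -2 | 28 [146 144 148] -2 | 29 [152 150 154] -2 | 30 [159 156 161] -2 | 
vial_1441.png
vial_1628.png
```

```bash
python3 -m handwheel '[{"dx":0,"dy":0,"dz":0,"wx":0,"wy":0,"wz":-7},{"dx":0,"dy":0,"dz":0,"wx":0,"wy":0,"wz":-14},{"dx":0,"dy":0,"dz":0,"wx":0,"wy":0,"wz":-21},{"dx":0,"dy":0,"dz":0,"wx":0,"wy":0,"wz":-28},{"dx":0,"dy":0,"dz":0,"wx":0,"wy":0,"wz":-33},{"dx":0,"dy":0,"dz":0,"wx":0,"wy":0,"wz":-33},{"dx":0,"dy":0,"dz":0,"wx":0,"wy":0,"wz":-33}]' - ; python3 -m handwheel '[{"dx":0,"dy":0,"dz":0,"wx":0,"wy":0,"wz":0},{"dx":0,"dy":0,"dz":0,"wx":0,"wy":0,"wz":0},{"dx":0,"dy":0,"dz":0,"wx":0,"wy":0,"wz":0},{"dx":0,"dy":0,"dz":0,"wx":0,"wy":0,"wz":0},{"dx":0,"dy":0,"dz":0,"wx":0,"wy":0,"wz":0},{"dx":0,"dy":0,"dz":0,"wx":0,"wy":0,"wz":0},{"dx":0,"dy":0,"dz":0,"wx":0,"wy":0,"wz":0},{"dx":0,"dy":0,"dz":-4,"wx":0,"wy":0,"wz":0},{"dx":0,"dy":0,"dz":-8,"wx":0,"wy":0,"wz":0},{"dx":0,"dy":0,"dz":-10,"wx":0,"wy":0,"wz":0}]' 0; python3 -m handwheel '[{"dx":0,"dy":0,"dz":-1,"wx":0,"wy":0,"wz":0},{"dx":0,"dy":0,"dz":-1,"wx":0,"wy":0,"wz":0},{"dx":0,"dy":0,"dz":-1,"wx":0,"wy":0,"wz":0},{"dx":0,"dy":0,"dz":-1,"wx":0,"wy":0,"wz":0}]' 1; python3 bub.py; ls pics|grep vial; python3 plan.py 571 158 180 84.4
```

```text
clock: 16.87
eef_pos: [584.7, 275.6, 96.3]
eef_rot: [3.142, 0.001, 0.377]
wrist_force: [-3.6, -3.0, 7.6]
opening: 38.5
clock: 17.7
eef_pos: [587.0, 277.2, 200.5]
eef_rot: [-3.142, -0.007, 0.374]
wrist_force: [1.2, -0.4, 1.7]
opening: 85.5
clock: 18.03
eef_pos: [584.3, 275.5, 203.9]
eef_rot: [3.141, 0.002, 0.374]
wrist_force: [-0.3, -0.7, 0.0]
opening: 38.6
clock 18.2333 yaw 21.4 q [-0.37  0.5  -0.16  1.63  0.09  1.03 -1.76]
s(+ to knob) B G R G-B
-30 [214 212 217] -2 | -29 [184 181 187] -2 | -28 [152 149 154] -2 | -27 [109 109 112] 0 | -26 [67 71 71] 4 | -25 [51 67 62] 15 | -24 [56 90 79] 33 | -23 [ 61 113  96] 52 | -22 [ 65 141 116] 76 | -21 [ 69 169 135] 100 | -20 [ 69 177 140] 107 | -19 [ 71 178 141] 107 | -18 [ 72 178 142] 106 | -17 [ 71 177 141] 106 | -16 [ 70 176 140] 106 | -15 [ 69 174 138] 104 | -14 [ 69 172 137] 102 | -13 [ 68 167 134] 98 | -12 [ 65 154 124] 88 | -11 [ 63 143 116] 79 | -10 [ 71 147 121] 76 | -9 [ 80 155 130] 75 | -8 [ 95 167 144] 72 | -7 [115 179 160] 63 | -6 [132 188 173] 55 | -5 [138 191 177] 52 | -4 [142 194 180] 51 | -3 [143 194 181] 51 | -2 [140 192 179
[... 215 characters left out ...]
108 | 9 [ 64 172 135] 107 | 10 [ 63 171 134] 107 | 11 [ 63 169 133] 106 | 12 [ 62 168 132] 105 | 13 [ 62 167 131] 104 | 14 [ 61 163 128] 102 | 15 [ 58 153 120] 95 | 16 [ 53 139 109] 86 | 17 [ 48 101  83] 52 | 18 [44 61 55] 17 | 19 [52 51 52] 0 | 20 [75 74 76] -1 | 21 [100  98 101] -1 | 22 [137 135 139] -2 | 23 [176 174 179] -2 | 24 [197 194 200] -2 | 25 [199 197 202] -2 | 26 [200 198 203] -2 | 27 [194 192 197] -2 | 28 [188 185 190] -2 | 29 [183 180 185] -2 | 30 [180 177 183] -2 | 
vial_1441.png
vial_1628.png
vial_1823.png
cur [584.7 275.8 204.4] [1.7995e+02 9.0000e-02 2.1420e+01] F [-0.1  1.   0.4] open 7.2 t 18.23
shift [-5.576 10.467  2.458] turn [-1.000e-02  1.100e-01 -6.298e+01] rows>= 9
```

The released bubble is centred: its middle is at -3.5 mm along my sampling axis and the ring midpoint is also at -3.5. Next I'll press with shut fingers on the level's top, 60 mm towards the fixed legs.

```bash
python3 plan.py 559.1 33.5 180 84.4; python3 -m handwheel '[{"dx":-1.5,"dy":2.8,"dz":0,"wx":0,"wy":0,"wz":-7},{"dx":-3.1,"dy":5.6,"dz":0,"wx":0,"wy":0,"wz":-14},{"dx":-4.6,"dy":8.4,"dz":0,"wx":0,"wy":0,"wz":-21},{"dx":-6.2,"dy":11.2,"dz":0,"wx":0,"wy":0,"wz":-28},{"dx":-7.7,"dy":14,"dz":0,"wx":0,"wy":0,"wz":-35},{"dx":-9.3,"dy":16.8,"dz":0,"wx":0,"wy":0,"wz":-42},{"dx":-10.8,"dy":19.6,"dz":0,"wx":0,"wy":0,"wz":-49},{"dx":-11.2,"dy":21.6,"dz":1,"wx":0,"wy":0,"wz":-56},{"dx":-11.2,"dy":21.6,"dz":2,"wx":0,"wy":0,"wz":-62.5},{"dx":-11.2,"dy":21.6,"dz":2.4,"wx":0,"wy":0,"wz":-62.5}]' 1;python3 plan.py 559.1 33.5 142 84.4
```

```text
cur [584.7 275.8 204.4] [1.7995e+02 9.0000e-02 2.1420e+01] F [-0.1  1.   0.4] open 7.2 t 18.23
shift [-11.23   21.623   2.476] turn [-1.000e-02  1.100e-01 -6.298e+01] rows>= 9
clock: 19.07
eef_pos: [559.2, 32.0, 180.4]
eef_rot: [-3.14, 0.001, 1.464]
wrist_force: [-0.2, -0.7, -0.1]
opening: 0.0
cur [559.2  32.  180.4] [-1.7992e+02  3.0000e-02  8.3860e+01] F [-0.2 -0.7 -0.1] open 0.0 t 19.07
shift [ 0.15  -0.02   3.837] turn [-0.08  0.03 -0.54] rows>= 1
```

```bash
python3 -m handwheel '[{"dx":0.1,"dy":0,"dz":2,"wx":0,"wy":0,"wz":-0.5},{"dx":0.1,"dy":0,"dz":3.5,"wx":0,"wy":0,"wz":-0.5},{"dx":0.1,"dy":0,"dz":4.2,"wx":0,"wy":0,"wz":-0.5},{"dx":0.1,"dy":0,"dz":4.2,"wx":0,"wy":0,"wz":-0.5},{"dx":0.1,"dy":0,"dz":4.2,"wx":0,"wy":0,"wz":-0.5},{"dx":0.1,"dy":0,"dz":4.2,"wx":0,"wy":0,"wz":-0.5}]' -
python3 - <<'E'
from h import *
T=arm.capture("top")[0];S=arm.capture("side")[0]
cv2.imwrite("pics/e1.png",np.vstack([cv2.resize(T[150:240,180:320],(420,270),interpolation=2),cv2.resize(S[150:250,180:320],(420,300),interpolation=2)]))
E
```

```text
clock: 19.57
eef_pos: [560.8, 35.8, 140.9]
eef_rot: [3.139, -0.0, 1.473]
wrist_force: [-0.1, 0.2, 0.6]
opening: 0.1
```

View pics/e1.png

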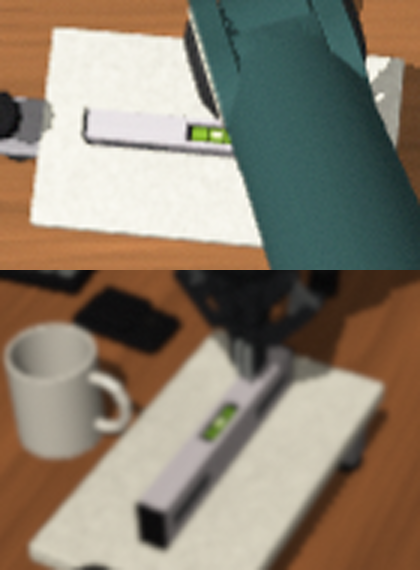

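The top view shows the left end of the vial and the bubble at crop (215,133), clear of the arm. The side view shows the shut fingertips above the level's far half, at crop (245,360). I'll lower to contact.

```bash
python3 -m handwheel '[{"dx":0,"dy":0,"dz":0.4,"wx":0,"wy":0,"wz":0},{"dx":0,"dy":0,"dz":0.7,"wx":0,"wy":0,"wz":0},{"dx":0,"dy":0,"dz":0.9,"wx":0,"wy":0,"wz":0},{"dx":0,"dy":0,"dz":1.0,"wx":0,"wy":0,"wz":0},{"dx":0,"dy":0,"dz":1.05,"wx":0,"wy":0,"wz":0},{"dx":0,"dy":0,"dz":1.1,"wx":0,"wy":0,"wz":0},{"dx":0,"dy":0,"dz":1.1,"wx":0,"wy":0,"wz":0}]' -
```

```text
clock: 20.25
eef_pos: [560.9, 35.1, 132.1]
eef_rot: [3.138, 0.001, 1.473]
wrist_force: [-6.9, -1.4, 22.3]
opening: 0.4
```

```bash
python3 -m handwheel '[{"dx":0,"dy":-0.05,"dz":-0.05,"wx":0,"wy":0,"wz":0},{"dx":0,"dy":-0.1,"dz":-0.1,"wx":0,"wy":0,"wz":0},{"dx":0,"dy":-0.1,"dz":-0.1,"wx":0,"wy":0,"wz":0},{"dx":0,"dy":-0.1,"dz":-0.1,"wx":0,"wy":0,"wz":0},{"dx":0,"dy":-0.1,"dz":-0.1,"wx":0,"wy":0,"wz":0},{"dx":0,"dy":-0.1,"dz":-0.1,"wx":0,"wy":0,"wz":0}]' -; python3 -c "
from plant import arm;s=arm.get_state();print(s['wrist_force'],s['clock'])"
```

```text
clock: 20.75
eef_pos: [560.3, 35.1, 132.1]
eef_rot: [3.138, 0.0, 1.473]
wrist_force: [-2.7, -0.3, 12.6]
opening: -0.1
[-2.66667953 -0.3124006  12.59725189] 20.75
```

```bash
python3 -m handwheel '[{"dx":0,"dy":0,"dz":0.01,"wx":0,"wy":0,"wz":0},{"dx":0,"dy":0,"dz":0.01,"wx":0,"wy":0,"wz":0},{"dx":0,"dy":0,"dz":0.01,"wx":0,"wy":0,"wz":0},{"dx":0,"dy":0,"dz":0.01,"wx":0,"wy":0,"wz":0},{"dx":0,"dy":0,"dz":0.01,"wx":0,"wy":0,"wz":0},{"dx":0,"dy":0,"dz":0.01,"wx":0,"wy":0,"wz":0},{"dx":0,"dy":0,"dz":0.01,"wx":0,"wy":0,"wz":0},{"dx":0,"dy":0,"dz":0.01,"wx":0,"wy":0,"wz":0},{"dx":0,"dy":0,"dz":0.01,"wx":0,"wy":0,"wz":0},{"dx":0,"dy":0,"dz":0.01,"wx":0,"wy":0,"wz":0}]' -; python3 bub.py
python3 - <<'E'
from h import *
T=np.load("T.npy").astype(np.uint8); S=np.mean([arm.capture("side")[0].astype(float) for _ in range(4)],0).astype(np.uint8)
cv2.imwrite("pics/f1.png",np.vstack([cv2.resize(T[178:208,221:281],(780,390),interpolation=0),cv2.resize(S[190:205+5,232:272],(400,200),interpolation=2).repeat(1,1) if 0 else cv2.resize(S[186:216,222:282],(780,390),interpolation=2)])[:600])
E
```

```text
clock: 21.58
eef_pos: [560.3, 35.1, 132.0]
eef_rot: [3.138, 0.0, 1.473]
wrist_force: [-2.4, -1.6, 13.2]
opening: 0.1
clock 21.7833 yaw 84.4 q [ 0.13  0.47 -0.32  1.89  0.2   0.81 -0.39]
s(+ to knob) B G R G-B
-30 [94 95 59] 1 | -29 [93 95 59] 1 | -28 [92 94 58] 1 | -27 [92 94 58] 1 | -26 [91 93 58] 1 | -25 [91 92 57] 1 | -24 [90 92 57] 1 | -23 [89 91 56] 2 | -22 [88 91 56] 2 | -21 [88 90 55] 2 | -20 [87 89 55] 2 | -19 [86 88 54] 1 | -18 [86 88 54] 2 | -17 [86 89 56] 3 | -16 [85 91 57] 5 | -15 [85 99 65] 13 | -14 [ 87 109  74] 22 | -13 [ 86 118  82] 31 | -12 [ 78 125  94] 46 | -11 [ 72 131 105] 59 | -10 [ 77 140 116] 62 | -9 [ 84 151 128] 66 | -8 [ 97 166 145] 68 | -7 [116 177 160] 61 | -6 [131 186 172] 55 | -5 [137 189 176] 52 | -4 [142 193 180] 51 | -3 [143 194 181] 51 | -2 [140 192 179] 52 | -1 [134 189 175] 55 | 0 [115 183 163] 67 | 1 [ 98 177 152] 79 | 2 [ 82 160 135] 77 | 3 [ 68 139 116] 70 | 4 [ 60 128 106] 68 | 5 [ 65 149 121] 84 | 6 [ 69 171 136] 101 | 7 [ 70 177 140] 106 | 8 [ 71 177 140] 106 | 9 [ 71 177 140] 106 | 10 [ 70 176 139] 105 | 11 [ 69 175 139] 105 | 12 [ 68 173 137] 105 | 13 [ 67 171 136] 104 | 14 [ 65 167 132] 101 | 15 [ 62 157 124] 94 | 16 [ 59 144 114] 84 | 17 [ 55 106  89] 51 | 18 [50 67 62] 16 | 19 [59 59 60] 0 | 20 [85 84 86] -1 | 21 [112 110 113] -1 | 22 [153 150 155] -2 | 23 [197 194 200] -2 | 24 [223 220 226] -2 | 25 [227 225 230] -2 | 26 [230 228 232] -2 | 27 [230 227 232] -2 | 28 [230 227 232] -2 | 29 [230 227 232] -2 | 30 [230 227 232] -2 |
```

View pics/f1.png

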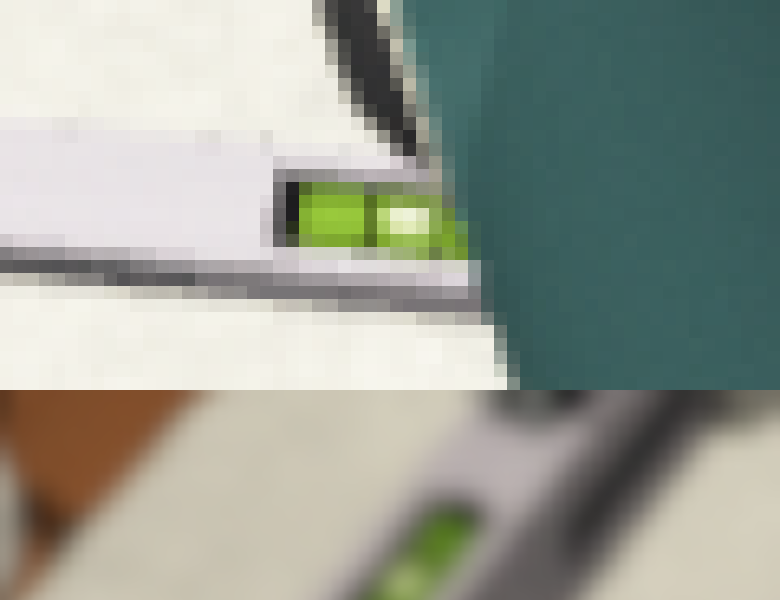

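The bubble sits between the rings and its profile has not moved under the 13 N press, so I'm handing in.

```bash
python3 -c "
from plant import arm;s=arm.get_state();print(s['clock'],s['wrist_force'],s['eef_pos']);print(arm.close_job())"
```

```text
21.9833 [-2.74160658 -0.32541868 13.20565147] [560.3046385   35.13144759 132.07674572]
the job is handed in; nothing more can be done
None
```

The silver level lies flat and lengthways on the middle of the riser's board with its bubble centred. The arm was pressing it down with about 13 N when I handed the job in at 22 s.

- **Level:** I placed it and let go of it before touching the knob. The blue and pink look-alikes were not touched.
- **Knob:** I turned it clockwise about 4.8 rad, then back about 0.6 rad because the bubble had overshot by about 1.3 mm.
- **Press:** I pressed with the fingers shut, 58 mm from the middle towards the fixed legs. The force was steady at 12.6 to 13.2 N with about 2.7 N sideways. It reached 22 N at first contact before I eased it off.
- **Bubble checks:** After I released the knob, the bubble's middle matched the midpoint of the two lines to within about 0.5 mm. The picture during the press showed no shift. In that last picture the arm hid the far end of the vial, so one line was only partly visible.
- **Other things on the desk:** I never reached for any of them, but I did not re-measure their positions at the end.

No check failed.

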